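# Creep the loaded bench scale home against its docking stops

### The job

Creep the loaded bench scale forward to the docking rail behind it by nudging its left and right front corner bumpers in turn with closed fingers, a little each time so that it stays within about ten degrees of square to the rail and its weight stays standing on the pan. When it is close, first press the left bumper and then the right one until that corner is firmly against its stop screw: lean on it with about 15 N for about half a second, and never push with more than 25 N. Leave the scale there flat, do not touch the display or the pan, and leave the bottle, the orange block and the small weight where they stand.

Things in the scene. Friction and masses are not known exactly. Their poses are not given: they have to be found in the camera images.
- scale: Heavy grey bench scale on four feet, housing 120 (x) x 230 (y) mm, top 50 mm, with pan 60 mm high; one rigid piece, about 1.5 kg, on slippery glides (friction about 0.3): a corner slides at roughly 4 to 9 N. Origin: centre of the underside; x to its rear (away from the robot), y left, z up. Front housing face at x = -60 mm; rear face, which meets the stops, at x = +60 mm.
- bumper_left: Black bumper of smooth nylon (friction about 0.25) on the left front corner, 12 mm deep, 36 mm wide, 36 mm high: the place to push. Origin: centre of its back, on the housing's front, at (-60, +92, 29) mm in the scale's frame; its face to push on is 12 mm in front of that (x = -72 mm of the scale). Axes as the scale's.
- bumper_right: The same bumper on the right front corner, origin at (-60, -92, 29) mm in the scale's frame.
- display: Fragile black display panel with a green window and three round keys, 132 mm wide and 34 mm high, on the front face between the bumpers; stands 4 to 6 mm proud of the face, the bumpers 12 mm. Do not touch. Its frame is the scale's own frame (origin at the centre of the scale's underside).
- pan: Steel pan on top of the scale, 100 x 150 mm, top face 60 mm above the bench. Do not touch. Its frame is the scale's own frame.
- rear_left (a point): Rear left lower edge region of the scale: the point at (+60, +115, 28) mm in the scale's frame.
- rear_right (a point): Rear right: the point at (+60, -115, 28) mm in the scale's frame.
- dock: Fixed aluminium rail, 260 mm long (y), 44 high, front face at x = -10 mm. Origin: under the bar's centre; x away from the robot, y left. Two rigid rubber-tipped stop screws (18 mm across) stick out in front at y = +92 and -92 mm, 28 mm up; each tip stands somewhere from x = -25 to -35 mm, set by hand and not measured: only contact force tells when a corner is home.
- weight_500: Large silvery knobbed weight, 39 mm wide, 63 mm high, 0.5 kg, standing loose on the scale's pan. Origin: centre of its underside.
- solvent_bottle: White squeeze bottle with a red cap, 58 x 73 x 169 mm, standing left of the scale. Origin: centre of its underside. Leave alone.
- block_orange: Orange block 30 x 40 x 22 mm on the bench left of the scale. Origin: centre of its underside. Leave alone.
- weight_200: Small silvery knobbed weight, 30 mm wide, 48 mm high, beside the left end of the docking rail. Origin: centre of its underside. Leave alone.
Not all that is in view belongs to the job. Leave any black or pink look-alike of the weight_500 alone.

How it is judged (in metres and radians):
On the way, in this order (a step that is already met when the one before it is completed fails the run):
1. the scale has been crept close: both rear corners less than 40 mm in front of the rail's face, standing near square to the rail (x of each of rear_left, rear_right in the frame of dock above -0.05 m and angle between the x axis of scale and the x axis of dock, either way round below 0.15 rad).
2. the left corner is pressed on its bumper against the stop, with more than 4 N reaching the rail (contact force between the fingers and bumper_left above 4 N and contact force between scale and dock above 4 N), for 0.1 s.
3. then the right corner is pressed on its bumper against the stop, with more than 4 N reaching the rail (contact force between the fingers and bumper_right above 4 N and contact force between scale and dock above 4 N), for 0.1 s.
At the end, for the whole second after the job is handed in: Both rear corners of the scale are within 31 mm of the rail's face, the scale within 25 mm of the rail's middle sideways, within 0.09 rad of square, flat and at rest; the large weight stands at rest on the pan, within 45 mm of its centre (x of each of rear_left, rear_right in the frame of dock above -0.041 m and y of scale in the frame of dock between -0.025 and 0.025 m and angle between the x axis of scale and the x axis of dock, either way round below 0.09 rad and angle between scale's own z axis and vertical below 0.03 rad and height (world z) of scale below 0.005 m and linear speed of each of scale, weight_500 below 0.01 m/s and angle between weight_500's own z axis and vertical below 0.1 rad and horizontal distance between weight_500 and scale below 0.045 m and z of weight_500 in the frame of scale above 0.055 m); the robot touches nothing.
It fails at once if the fingers push the scale with more than 25 N, or it meets the rail with more than 25 N (contact force between the fingers and scale above 25 N or contact force between scale and dock above 25 N).
It fails at once if the scale turns more than 0.21 rad (12 degrees) from square to the rail (angle between the x axis of scale and the x axis of dock, either way round above 0.21 rad).
It fails at once if the display or the pan is touched (contact force between any of the fingers, the arm and display above 0.5 N or contact force between any of the fingers, the arm and pan above 0.5 N).
It fails at once if the scale is tipped or lifted, or the large weight tips or leaves the pan (angle between scale's own z axis and vertical above 0.06 rad or height (world z) of scale above 0.008 m or angle between weight_500's own z axis and vertical above 0.3 rad or z of weight_500 in the frame of scale below 0.05 m).
It fails at once if the bottle, the orange block or the small weight is disturbed (moved more than 10 mm) (distance of any of solvent_bottle, block_orange, weight_200 from where it was at the start of the episode above 0.01 m).
It also fails if it takes over 70 s, if anything falls off the work surface, if the arm or the gripper's body presses on something with over 40 N, if the wrist force passes 120 N, or if a joint passes its speed limit or range.

### The arm

A 6-joint arm with a two-finger parallel gripper is mounted at the origin on a cart in front of the work surface, level with it; the furniture and walls round the work are solid. World frame = base frame: x ahead of the robot, y to its left, z up, the work surface at z = 0. Lengths are in mm, angles in rad, forces in N, time in s.
With the tool pointing down it reaches from about 350 to 875 mm from the base axis. Payload 4.2 kg.
Tool frame: the origin (TCP) lies between the finger pads; the fingertips stand 19 mm ahead of it and the grasp point (between the pads) is the TCP; y points along the fingers, z is the direction in which the jaws open and shut, and the axes are right-handed (so a half turn about y gives the same grasp; the last joint's range is limited). The gripper opens to 85 mm and grips with 20 to 120 N. Pads are 22 mm wide; open, the fingers measure 114 mm over their backs; the gripper's body (76 mm by 85 mm) begins 54 mm behind the grasp point. The pads swing forward as they close: fully open they stand 13 mm farther back than shut.
Start: joints at [-0.844, 0.385, 0.008, 0, -1.194, -0.259], TCP at [281.838, -557.823, 212.512] pointing down, gripper open.
Joint ranges: [-3.14, 3.14], [-1.21, 2.06], [-1.07, 1.41], [-3.16, 2.05], [-2.99, -0.16], [-3.1, 3.1]. Speed limits (rad/s): [2.79, 2.79, 3.14, 3.14, 3.14, 3.14].

### API

Orientations are given as a unit quaternion [x, y, z, w].
In Python, from bench import arm gives the robot as it stands.
- The arm moves only by the shell command python3 -m inch 'ROWS'. ROWS is JSON, a list of rows, each a list of 7 numbers: the opening, from 0 (shut) to 1 (fully open), then the shift along the tool's x, y, z in cm, then the turn, a rotation vector about the tool's x, y, z in degrees. A call has 1 to 20 rows; each row is the pose to reach, as a shift and turn from the pose commanded when the call began, along the tool's axes at that moment; what a row does not reach only later rows make up. A row lasts 1/12 s, in which the tool goes at most 41.7 mm and 7.16 degrees, less where a joint would pass 70% of its speed; a pose out of reach is approached as far as the arm can. A call with a gripper value outside its range is refused whole. The fingers move at their own pace and stop on an object; the grip force is fixed at half the most. Time passes only in rows, so rows that repeat a pose let the fingers close. It gives the time, the measured TCP pose, the force and the opening at its end, in the units of the state.
- arm.read_state(): the state, without advancing time (a new reading comes with each control period).
- arm.get_image(name): name is "scene" or "side" or "wrist"; returns the picture (480x640x3 uint8, red, green, blue); there is no depth.
- arm.camera_params(name): a dict with "fx", "fy", "cx", "cy" (pixels), "rvec" (rotation vector, rad) and "tvec" (3), from world to camera coordinates, as OpenCV has them. Camera axes: x right, y down, z forward; pixel columns grow to the right and rows downward; lengths in mm; the calibration is good to about 2 mm. A picture is of the moment at which its call begins: read the wrist's pose just before it. camera_params takes no time and is no camera call; for the wrist camera it gives the pose at the moment of the call.
- arm.job_done(): hands the job in, once; it reports no verdict.
Trained networks look in the newest picture that a camera, given by its name, has taken for a name from the list of things; names that differ only in an ending like _2 or _b are one class to them, and where a whole thing is asked for, a point or a joint stands for the part that bears it (a point fixed in the world has none). Each returns a list of dicts, best first, with "conf" (0 to 1); they miss things now and then, are a little off and sometimes report something else, mostly with a low value. They report only what shows in the picture. A call takes as long as a camera call. They do not tell look-alikes from the thing itself.
- arm.masks_of(label, camera): "mask" (480x640 bool, what is visible of it) and "extent" ([left, top, width, height] in pixels, round what is visible of it).
The state is a dict: "clock": time; "joints": joint angles; "joint_vel": joint speeds; "joint_efforts": joint torques, N m; "position": TCP position; "ee_rot": TCP orientation; "contact_force": force on the tool from outside, world axes, zero at the start; "wrist_torque": the same for the moment, N m; "gripper_width": finger opening in mm.
Only numpy, scipy, OpenCV 4.12 (cv2) and the standard library are available. Lean on these libraries where they do the work, as an engineer would, in place of code of your own. Each camera call takes 0.05 s, during which the arm holds its last target.

## Working session

There is one attempt and no reset: what is moved stays moved. The work goes in short steps, Python scripts to look and compute and a shell command to move; the robot and the scene stay as the last step left them, time stands still between calls to the robot, and variables do not carry over. Pictures are saved under pics/ and viewed, and the job is handed in when it is done.

```bash
mkdir -p pics; ls; python3 - <<'E'
from bench import arm
import cv2
s=arm.read_state(); print({k:s[k] for k in('clock','position','ee_rot','contact_force','gripper_width')})
for n in("scene","side"):
    cv2.imwrite(f"pics/{n}0.png",arm.get_image(n)[:,:,::-1])
    p=arm.camera_params(n);print(n,p)
E
```

```text
pics
{'clock': 0.0, 'position': array([ 281.56398876, -557.31399185,  211.4184748 ]), 'ee_rot': array([-0.68714451, -0.16360851,  0.16403023,  0.68859187]), 'contact_force': array([-0.38256409, -0.42533638,  0.87248856]), 'gripper_width': 85.29748195703414}
scene {'fx': 478.0557854520223, 'fy': 478.0557854520223, 'cx': 316.82076388727495, 'cy': 237.26872072840817, 'rvec': array([ 1.04243013, -2.25433525,  1.15230277]), 'tvec': array([308.06511923, 355.946597  , 479.23609016])}
side {'fx': 466.6081691271921, 'fy': 466.6081691271921, 'cx': 318.2689876510468, 'cy': 239.75957636976975, 'rvec': array([ 0.44639232, -2.62413582,  1.40623783]), 'tvec': array([536.10269087, 212.88646986, 693.41834261])}
```

View pics/scene0.png

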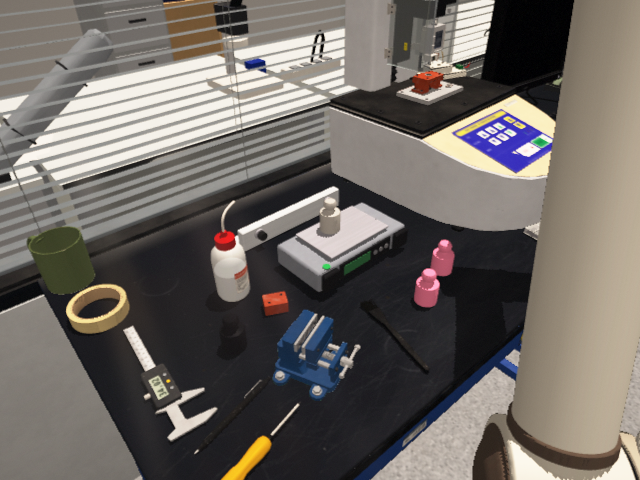

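View pics/side0.png

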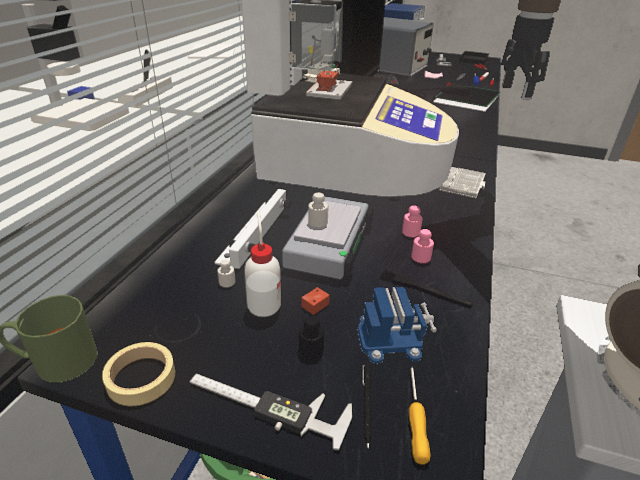

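```bash
cat > h.py <<'E'
import numpy as np,cv2
from bench import arm
def cam(n):
    p=arm.camera_params(n);K=np.array([[p['fx'],0,p['cx']],[0,p['fy'],p['cy']],[0,0,1.]]);R=cv2.Rodrigues(p['rvec'])[0];return K,R,np.array(p['tvec']),p
def proj(P,c):
    K,R,t,p=c; return cv2.projectPoints(np.array(P,float).reshape(-1,1,3),p['rvec'],p['tvec'],K,None)[0].reshape(-1,2)
def ray(uv,z,c):
    K,R,t,p=c; d=R.T@np.linalg.inv(K)@np.array([uv[0],uv[1],1.]); o=-R.T@t; s=(z-o[2])/d[2]; return o+s*d
E
python3 - <<'E'
from h import *
for n in("scene","side"):
    im=arm.get_image(n);c=cam(n)
    print(n,'cam at',(-c[1].T@c[2]).round())
    for l in("scale","dock","bumper_left","bumper_right","display","weight_500","weight_200","solvent_bottle","block_orange"):
        for m in arm.masks_of(l,n)[:3]:
            if m['conf']<.2: continue
            k=np.array(m['mask'])
            np.save(f"m_{n}_{l}.npy",k) if not m is None and l in("scale","dock") else 0
            e=m['extent'];print(l,round(m['conf'],2),np.round(e),k.sum(),'bottom-ctr z0',ray((e[0]+e[2]/2,e[1]+e[3]),0,c)[:2].round())
    x0,y0,w,h=((215,170,200,130) if n=="scene" else (205,170,200,130))
    cv2.imwrite(f"pics/{n}_crop.png",cv2.resize(im[y0:y0+h,x0:x0+w,::-1],None,fx=4,fy=4,interpolation=cv2.INTER_CUBIC))
E
```

```text
scene cam at [ 51. 348. 573.]
scale 0.57 [276. 205. 131.  85.] 6238 bottom-ctr z0 [520. -90.]
dock 0.79 [235. 188. 103.  61.] 2202 bottom-ctr z0 [681. -90.]
bumper_left 0.68 [323. 266.  13.  26.] 334 bottom-ctr z0 [529. -70.]
bumper_right 0.73 [390. 226.  20.  24.] 252 bottom-ctr z0 [ 532. -257.]
display 0.59 [334. 236.  55.  43.] 850 bottom-ctr z0 [ 519. -140.]
display 0.21 [315. 198.  26.  36.] 629 bottom-ctr z0 [ 668. -188.]
weight_500 0.68 [218. 315.  28.  38.] 855 bottom-ctr z0 [523. 135.]
weight_500 0.65 [315. 197.  26.  40.] 634 bottom-ctr z0 [ 660. -180.]
weight_500 0.57 [428. 236.  25.  39.] 625 bottom-ctr z0 [ 429. -255.]
weight_200 0.68 [218. 315.  28.  38.] 855 bottom-ctr z0 [523. 135.]
weight_200 0.65 [315. 197.  26.  40.] 634 bottom-ctr z0 [ 660. -180.]
weight_200 0.57 [428. 236.  25.  39.] 625 bottom-ctr z0 [ 429. -255.]
solvent_bottle 0.36 [321. 269.  18.  28.] 326 bottom-ctr z0 [521. -64.]
block_orange 0.64 [262. 292.  26.  22.] 508 bottom-ctr z0 [549.  35.]
block_orange 0.2 [210. 206.  43.  94.] 2189 bottom-ctr z0 [626.  73.]
side cam at [375. 608. 550.]
scale 0.72 
[... 238 characters left out ...]
[530. -74.]
bumper_left 0.69 [302. 288.  27.  23.] 488 bottom-ctr z0 [559.  36.]
bumper_right 0.47 [369. 206.   3.  22.] 89 bottom-ctr z0 [ 529. -257.]
display 0.58 [348. 221.  18.  31.] 198 bottom-ctr z0 [ 536. -160.]
weight_500 0.88 [299. 317.  26.  45.] 862 bottom-ctr z0 [527. 146.]
weight_500 0.77 [220. 256.  15.  31.] 367 bottom-ctr z0 [730.  34.]
weight_500 0.66 [309. 192.  21.  34.] 561 bottom-ctr z0 [ 639. -227.]
weight_200 0.88 [299. 317.  26.  45.] 862 bottom-ctr z0 [527. 146.]
weight_200 0.77 [220. 256.  15.  31.] 367 bottom-ctr z0 [730.  34.]
weight_200 0.66 [309. 192.  21.  34.] 561 bottom-ctr z0 [ 639. -227.]
block_orange 0.97 [300. 288.  29.  22.] 488 bottom-ctr z0 [561.  34.]
```

View pics/scene_crop.png

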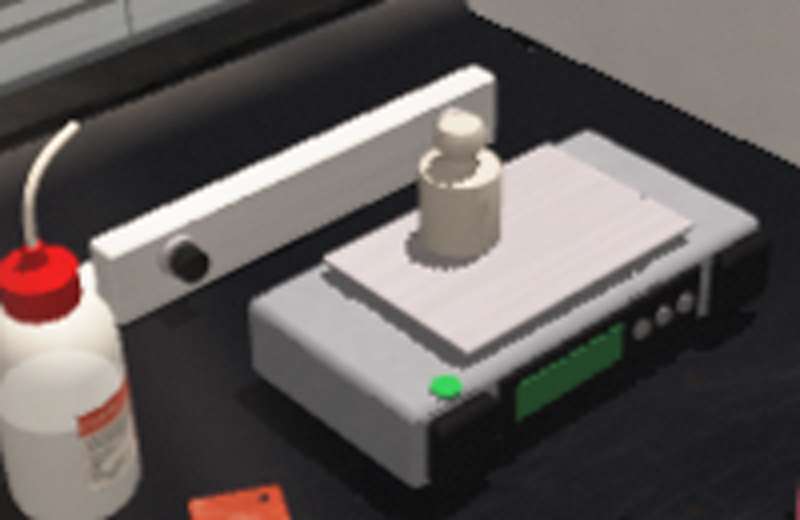

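View pics/side_crop.png

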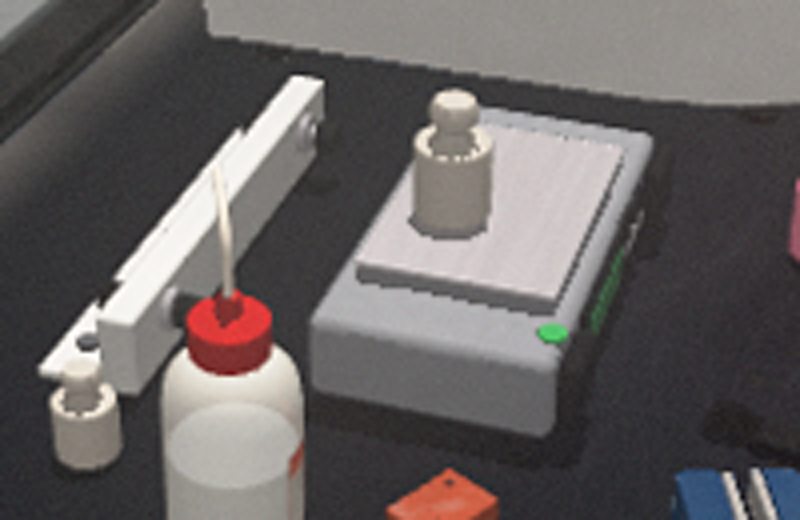

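```bash
cat > fit.py <<'E'
from h import *
from scipy.optimize import least_squares
C={n:cam(n) for n in("scene","side")}
def T(q,P):
    x,y,a=q;P=np.array(P,float);c,s=np.cos(a),np.sin(a)
    return np.c_[x+c*P[:,0]-s*P[:,1],y+s*P[:,0]+c*P[:,1],P[:,2]]
def fit(obs,q0):
    def f(q): return np.concatenate([(proj(T(q,[o[1]]),C[o[0]])[0]-o[2]) for o in obs])
    r=least_squares(f,q0,loss='soft_l1'); return r.x,r.fun.reshape(-1,2).round(1)
E
python3 - <<'E'
from fit import *
S=lambda u,v:(215+u/4,170+v/4)
D=lambda u,v:(205+u/4,170+v/4)
pan=[("scene",(50,75,60),S(325,258)),("scene",(-50,75,60),S(470,352)),("scene",(-50,-75,60),S(692,228)),("scene",(50,-75,60),S(548,145)),
("side",(50,75,60),D(360,262)),("side",(-50,75,60),D(555,297)),("side",(-50,-75,60),D(625,150))]
q,r=fit(pan,[600,-150,0]);print('scale',q,r.tolist())
dk=[("scene",(-10,130,44),S(118,255)),("scene",(-10,-130,44),S(497,78)),("scene",(10,-130,44),S(478,66)),("side",(-10,130,44),D(133,322)),("side",(10,130,44),D(103,315)),("side",(-10,-130,44),D(324,83)),("side",(10,-130,44),D(297,76)),("side",(-10,130,0),D(135,392))]
d,r=fit(dk,[710,-150,0]);print('dock',d,r.tolist())
pts=T(q,[(60,115,28),(60,-115,28),(-72,92,29),(-72,-92,29)]);print(pts.round(1))
c,s=np.cos(d[2]),np.sin(d[2]);rel=(pts[:,:2]-d[:2])@np.array([[c,-s],[s,c]]);print('in dock',rel.round(1),'scale',((q[:2]-d[:2])@np.array([[c,-s],[s,c]])).round(1),'yaw',q[2]-d[2])
for n in C:
    im=arm.get_image(n)[:,:,::-1].copy()
    for z in(0,50):cv2.polylines(im,[np.int32(proj(T(q,[(60,115,z),(60,-115,z),(-60,-115,z),(-60,115,z)]),C[n])*8)],True,(0,0,255),1,shift=3)
    for y in(92,-92):cv2.polylines(im,[np.int32(proj(T(q,[(-72,y-18,11),(-72,y-18,47),(-72,y+18,47),(-72,y+18,11)]),C[n])*8)],True,(0,255,255),1,shift=3)
    for z in(0,44):cv2.polylines(im,[np.int32(proj(T(d,[(10,130,z),(10,-130,z),(-10,-130,z),(-10,130,z)]),C[n])*8)],True,(0,255,0),1,shift=3)
    cv2.imwrite(f"pics/fit_{n}.png",cv2.resize(im[170:320,205:420],None,fx=3.7,fy=3.7))
E
```

```text
scale [ 5.96091897e+02 -1.61640400e+02  3.49199058e-02] [[-1.0, -0.5], [-0.6, -0.0], [1.0, -2.0], [-0.3, -1.2], [-0.4, 0.3], [1.8, 1.0], [1.2, -0.4]]
dock [ 7.44154079e+02 -1.52550257e+02  2.25012204e-02] [[-2.0, -0.5], [0.7, -1.4], [-0.7, -1.7], [0.5, 0.5], [-1.8, 0.2], [1.4, -1.1], [0.1, -0.7], [1.6, 1.7]]
[[ 652.   -44.6   28. ]
 [ 660.1 -274.5   28. ]
 [ 520.9  -72.2   29. ]
 [ 527.3 -256.1   29. ]]
in dock [[ -89.7  110. ]
 [ -86.8 -120. ]
 [-221.4   85.3]
 [-219.1  -98.6]] scale [-148.2   -5.8] yaw 0.012418685359026634
```

View pics/fit_scene.png

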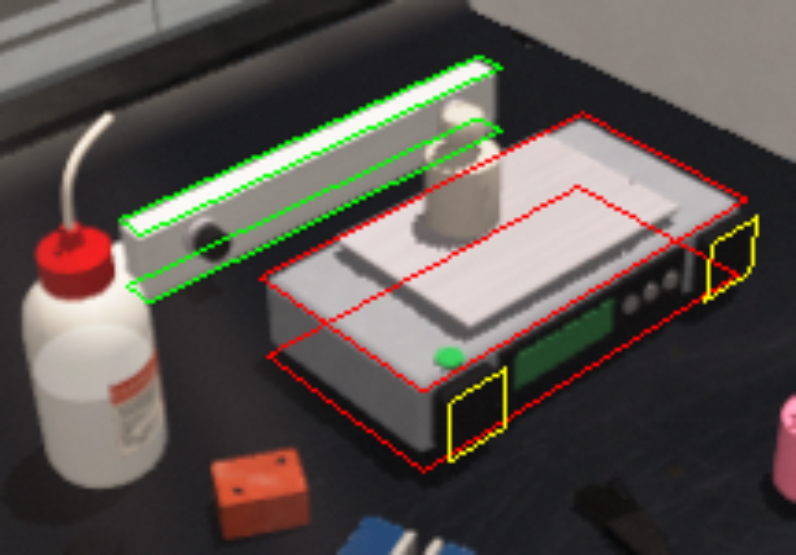

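View pics/fit_side.png

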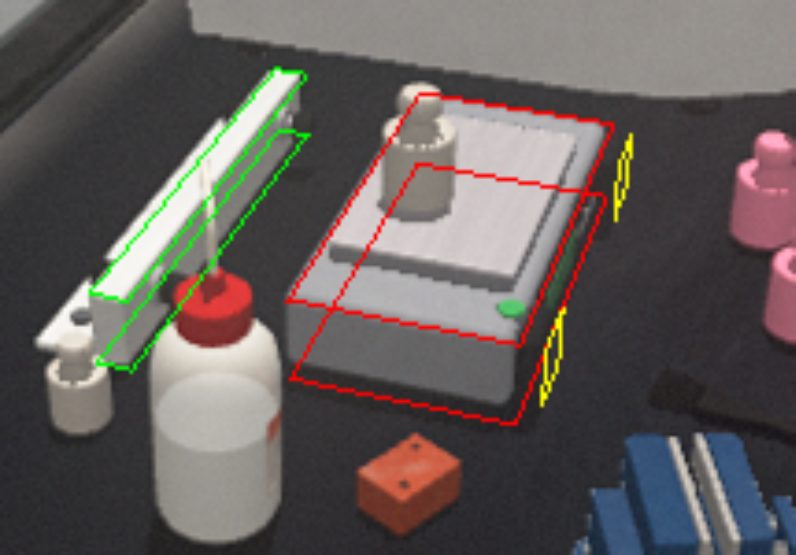

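```bash
python3 - <<'E'
from fit import *
from scipy.spatial.transform import Rotation as Ro
s=arm.read_state();R=Ro.from_quat(s['ee_rot']).as_matrix();print(R.round(3))
for uv in[(275,375),(317,392),(345,370),(330,320),(415,300),(372,305),(425,368),(232,350)]:print('scene',uv,[ray(uv,z,C['scene'])[:2].round() for z in(0,60)])
for uv in[(376,357),(418,352),(385,290),(425,258),(413,235),(385,275),(468,303)]:print('side',uv,[ray(uv,z,C['side'])[:2].round() for z in(0,60)])
E
```

```text
[[ 0.893  0.    -0.451]
 [ 0.451 -0.     0.893]
 [ 0.    -1.    -0.   ]]
scene (275, 375) [array([446., 109.]), array([405., 134.])]
scene (317, 392) [array([383.,  81.]), array([348., 109.])]
scene (345, 370) [array([386.,  25.]), array([350.,  59.])]
scene (330, 320) [array([478., -26.]), array([433.,  13.])]
scene (415, 300) [array([ 417., -170.]), array([ 379., -116.])]
scene (372, 305) [array([ 457., -104.]), array([415., -57.])]
scene (425, 368) [array([311., -68.]), array([284., -24.])]
scene (232, 350) [array([529., 132.]), array([478., 155.])]
side (376, 357) [array([437., 104.]), array([430., 159.])]
side (418, 352) [array([377.,  71.]), array([377., 130.])]
side (385, 290) [array([457., -60.]), array([448.,  13.])]
side (425, 258) [array([ 401., -187.]), array([ 398., -100.])]
side (413, 235) [array([ 437., -263.]), array([ 431., -168.])]
side (385, 275) [array([ 466., -104.]), array([456., -26.])]
side (468, 303) [array([310., -76.]), array([317.,  -1.])]
```

```bash
python3 -m inch '[[0,4,0.5,3.5,0,5,0],[0,8,1,7,0,10,0],[0,12,2,10.5,0,15,0],[0,16,3,14,0,20,0],[0,20,3.5,17.5,0,25.3,0],[0,24,4,21,0,25.3,0],[0,28,5,24.5,0,25.3,0],[0,32,6,28,0,25.3,0],[0,36,6.5,31.5,0,25.3,0],[0,39.6,7,34.4,0,25.3,0],[0,39.6,7,34.4,0,25.3,0],[0,39.6,7,34.4,0,25.3,0],[0,39.6,7,34.4,0,25.3,0],[0,39.6,7,34.4,0,25.3,0],[0,39.6,7,34.4,0,25.3,0],[0,39.6,7,34.4,0,25.3,0]]'; python3 - <<'E'
from h import *
for n in("wrist","scene","side"): cv2.imwrite(f"pics/{n}1.png",arm.get_image(n)[:,:,::-1])
E
```

```text
clock: 2.53
position: [480.0, -72.3, 142.5]
ee_rot: [0.707, 0.009, -0.01, -0.707]
contact_force: [-0.3, -0.5, 1.0]
gripper_width: 0.1
```

View pics/wrist1.png

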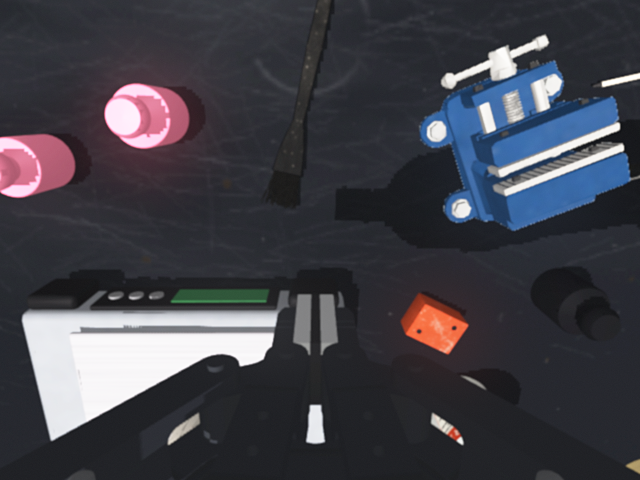

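View pics/scene1.png

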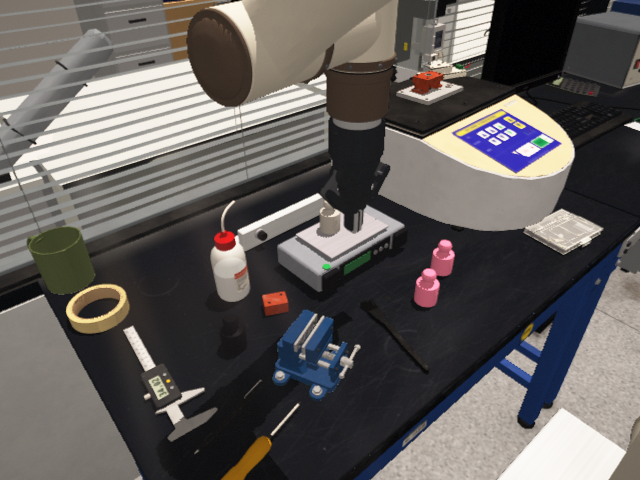

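View pics/side1.png

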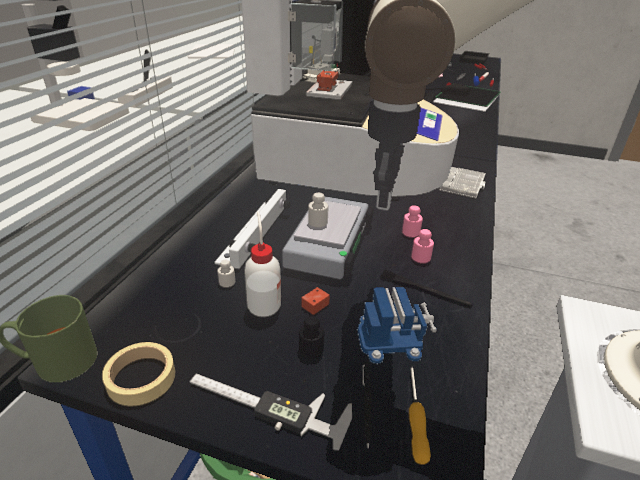

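```bash
python3 - <<'E'
from fit import *
im=arm.get_image("wrist");c=cam("wrist")
print((-c[1].T@c[2]).round())
cv2.imwrite("pics/w2.png",cv2.resize(im[255:335,10:390,::-1],None,fx=2.1,fy=4))
q=[596.1,-161.6,.0349]
for y in(92,-92):
  print(proj(T(q,[(-72,y+18,47),(-72,y-18,47),(-60,y+18,47),(-60,y-18,47)]),c).round().tolist())
E
```

```text
[404. -75. 304.]
[[341.0, 290.0], [289.0, 291.0], [340.0, 306.0], [289.0, 306.0]]
[[75.0, 293.0], [23.0, 293.0], [78.0, 308.0], [27.0, 309.0]]
```

View pics/w2.png

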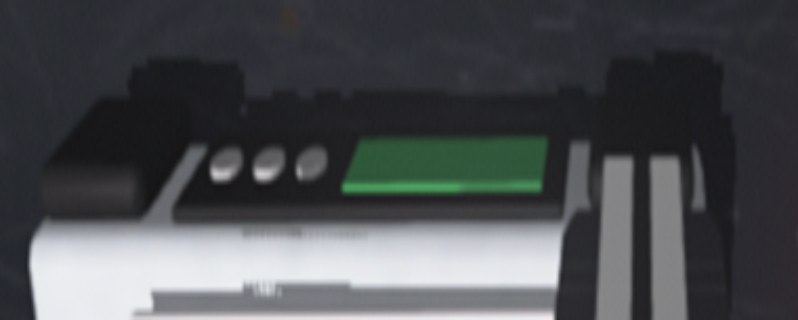

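```bash
python3 -m inch '[[0,0,3.5,0,0,0,0],[0,0,7,0,0,0,0],[0,0,10,0,0,0,0],[0,0,10.5,0,0,0,0],[0,1,10.5,0,0,0,0],[0,2,10.5,0,0,0,0],[0,2.2,10.5,0,0,0,0],[0,2.4,10.5,0,0,0,0]]'; python3 - <<'E'
from h import *
im=arm.get_image("wrist");cv2.imwrite("pics/w3.png",im[:,:,::-1])
im=arm.get_image("scene");cv2.imwrite("pics/s3.png",cv2.resize(im[130:320,200:440,::-1],None,fx=3.3,fy=3))
E
```

```text
clock: 3.4
position: [506.8, -71.5, 39.4]
ee_rot: [-0.707, -0.011, 0.008, 0.707]
contact_force: [0.4, -0.0, 0.0]
gripper_width: -0.0
```

View pics/s3.png

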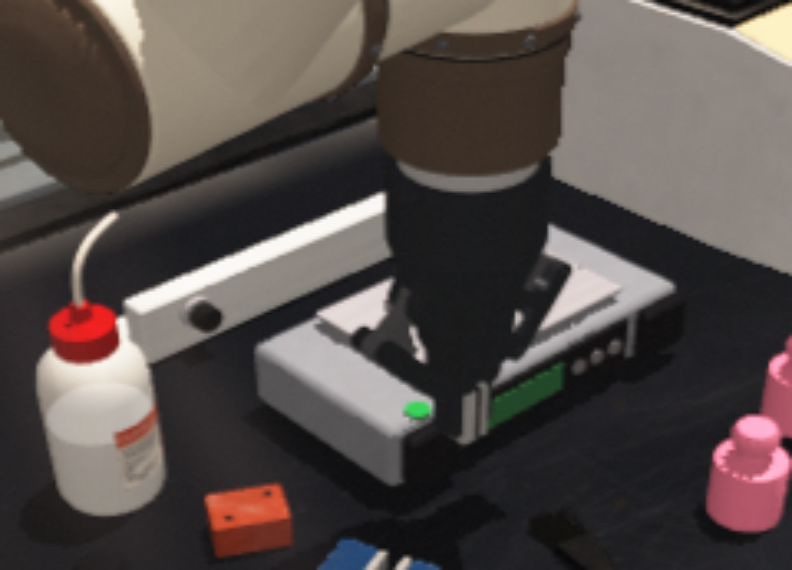

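View pics/w3.png

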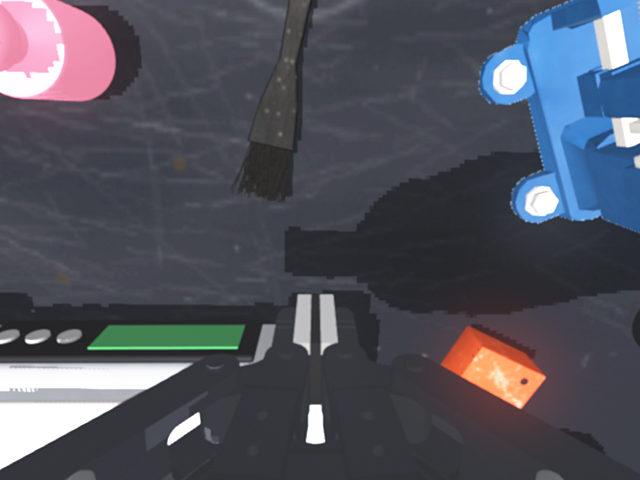

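```bash
python3 -m inch '[[0,0.2,0,0,0,0,0],[0,0.4,0,0,0,0,0],[0,0.4,0,0,0,0,0]]';python3 -m inch '[[0,0.1,0,0,0,0,0],[0,0.2,0,0,0,0,0],[0,0.3,0,0,0,0,0]]'
```

```text
clock: 3.75
position: [508.6, -71.4, 37.9]
ee_rot: [-0.707, -0.01, 0.009, 0.707]
contact_force: [1.0, 0.2, 0.2]
gripper_width: 0.2
clock: 4.0
position: [511.1, -71.4, 37.5]
ee_rot: [0.707, 0.009, -0.009, -0.707]
contact_force: [-0.6, -0.5, -0.1]
gripper_width: -0.3
```

```bash
python3 -m inch '[[0,0.1,0,0,0,0,0],[0,0.2,0,0,0,0,0],[0,0.3,0,0,0,0,0]]';python3 -m inch '[[0,0.1,0,0,0,0,0],[0,0.2,0,0,0,0,0],[0,0.3,0,0,0,0,0]]'
```

```text
clock: 4.25
position: [514.2, -71.3, 37.5]
ee_rot: [0.707, 0.009, -0.009, -0.707]
contact_force: [-1.4, -0.0, 0.4]
gripper_width: 0.0
clock: 4.5
position: [517.3, -71.2, 37.5]
ee_rot: [-0.707, -0.009, 0.009, 0.707]
contact_force: [0.1, 0.1, -0.2]
gripper_width: -0.1
```

```bash
python3 -m inch '[[0,0.1,0,0,0,0,0],[0,0.2,0,0,0,0,0],[0,0.3,0,0,0,0,0]]';python3 -m inch '[[0,0.1,0,0,0,0,0],[0,0.2,0,0,0,0,0],[0,0.3,0,0,0,0,0]]'
```

```text
clock: 4.75
position: [520.3, -71.2, 37.5]
ee_rot: [-0.707, -0.009, 0.009, 0.707]
contact_force: [-0.7, 0.5, 0.2]
gripper_width: 0.1
clock: 5.0
position: [523.3, -71.1, 37.5]
ee_rot: [-0.707, -0.009, 0.009, 0.707]
contact_force: [-0.3, -0.0, 0.3]
gripper_width: 0.2
```

Past the expected contact with no force, so I'll look before going further.

```bash
python3 - <<'E'
from h import *
im=arm.get_image("side");cv2.imwrite("pics/s4.png",cv2.resize(im[150:300,260:420,::-1],None,fx=5,fy=4,interpolation=cv2.INTER_CUBIC))
im=arm.get_image("scene");cv2.imwrite("pics/s5.png",cv2.resize(im[180:310,260:420,::-1],None,fx=5,fy=4.5,interpolation=cv2.INTER_CUBIC))
E
```

```text
(no output)
```

View pics/s4.png

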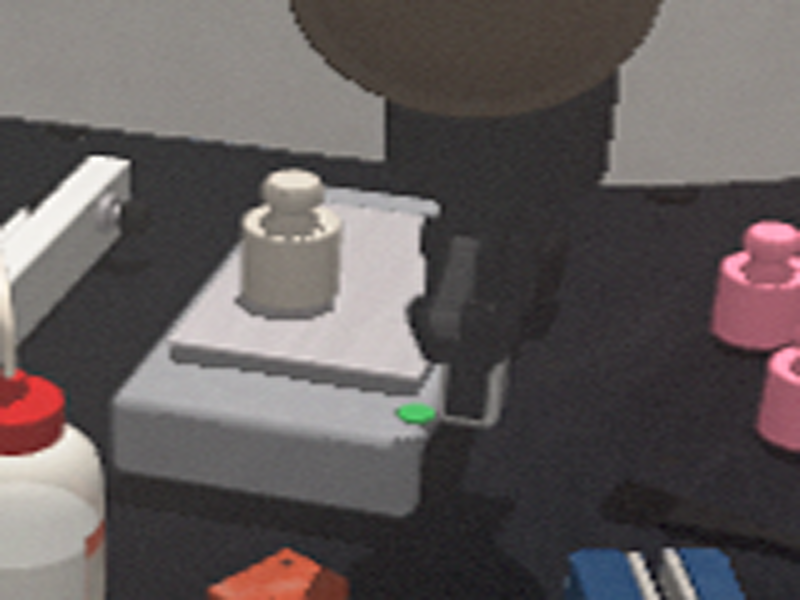

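View pics/s5.png

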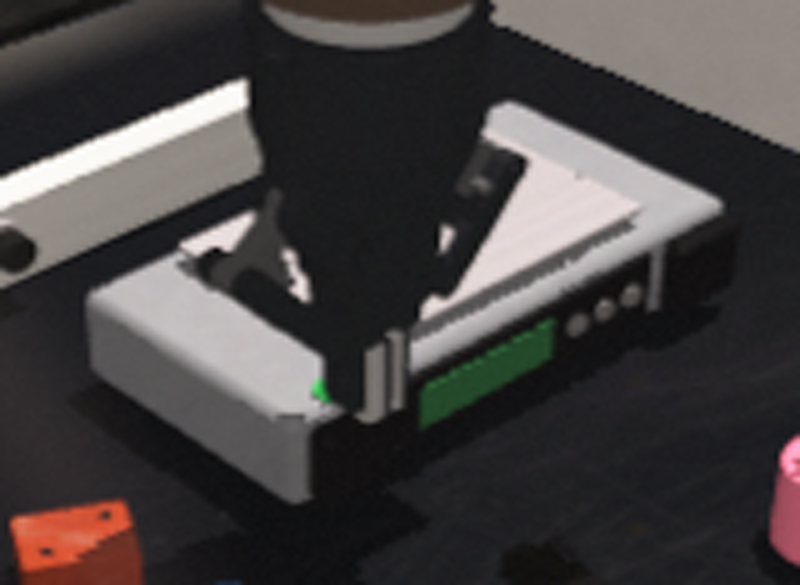

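```bash
python3 - <<'E'
from h import *
print(arm.read_state()['position'])
for n,(a,b,fx,fy) in dict(scene=(260,180,5,4.5),side=(260,150,5,4)).items():
  c=cam(n);P=[(523+dx,-71+dy,z) for z in(0,18.5,37.5,60) for dx,dy in((0,0),(-11,-14),(-11,14),(11,14))]
  p=proj(P,c);print(n,[( (u-a)*fx,(v-b)*fy) for u,v in p.round(1)])
E
```

```text
[523.35820699 -71.06775013  37.50765665]
scene [(np.float64(360.5000000000001), np.float64(513.45)), (np.float64(410.99999999999994), np.float64(512.1)), (np.float64(351.50000000000006), np.float64(544.05)), (np.float64(310.5000000000001), np.float64(514.8)), (np.float64(360.99999999999994), np.float64(477.9)), (np.float64(411.50000000000006), np.float64(476.5499999999999)), (np.float64(351.50000000000006), np.float64(508.5)), (np.float64(310.0), np.float64(479.25)), (np.float64(360.99999999999994), np.float64(440.5499999999999)), (np.float64(412.5), np.float64(439.2000000000001)), (np.float64(351.50000000000006), np.float64(470.7000000000001)), (np.float64(309.4999999999999), np.float64(441.9)), (np.float64(360.99999999999994), np.float64(394.65)), (np.float64(413.49999999999994), np.float64(393.2999999999999)), (np.float64(351.50000000000006), np.float64(424.7999999999999)), (np.float64(308.49999999999994), np.float64(396.4500000000001))]
side [(np.float64(458.49999999999994), np.float64(514.0)), (np.float64(495.99999999999994), np.float64(501.5999999999999)), (np.float64(476.9999999999999), np.float64(536.8)), (np.float64(420.0), np.float64(526.4000000000001)), (np.float64(461.50000000000006), np.float64(482.79999999999995)), (np.float64(499.4999999999999), np.float64(470.79999999999995)), (np.float64(480.5000000000001), np.float64(505.5999999999999)), (np.float64(423.0000000000001), np.float64(495.20000000000005)), (np.float64(465.0), np.float64(450.4000000000001)), (np.float64(503.0000000000001), np.float64(438.4000000000001)), (np.float64(484.00000000000006), np.float64(472.4000000000001)), (np.float64(425.99999999999994), np.float64(462.4000000000001)), (np.float64(469.00000000000006), np.float64(410.4)), (np.float64(508.0000000000001), np.float64(398.79999999999995)), (np.float64(488.49999999999994), np.float64(432.4000000000001)), (np.float64(429.4999999999999), np.float64(422.4))]
```

```bash
python3 - <<'E'
from h import *
f=lambda im:np.uint8(255*np.clip(im/255.,0,.35)**.6/.35**.6)
a=arm.get_image("side")[190:290,300:420,::-1];b=arm.get_image("scene")[220:310,290:410,::-1]
cv2.imwrite("pics/s6.png",np.vstack([cv2.resize(f(x),(720,300),interpolation=cv2.INTER_CUBIC) for x in(a,b)]))
E
```

```text
(no output)
```

View pics/s6.png

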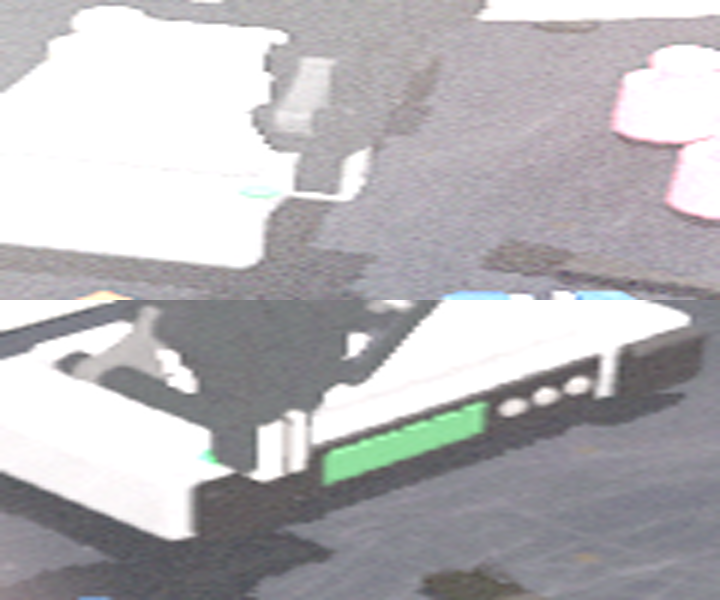

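```bash
python3 - <<'E'
from h import *
a,b=cam("scene"),cam("side")
P=lambda c:c[0]@np.c_[c[1],c[2]]
for u,v in [((335,273),(358,255)),((331,274),(352,254)),((342,271),(359,254))]:
  X=cv2.triangulatePoints(P(a),P(b),np.array(u,float).reshape(2,1),np.array(v,float).reshape(2,1));X=(X[:3]/X[3]).ravel();print(X.round(), proj([X],a).round(1),proj([X],b).round(1))
for f in range(4): pass
c=cam("wrist");print(proj([(523,-71,z) for z in(18.5,37.5,60)],c).round())
for z in (18.5,40,60): print(ray((317,294),z,c).round())
E
```

```text
[514. -70.  56.] [[335.  272.3]] [[358.2 255.7]]
[524. -70.  52.] [[331.2 271.4]] [[352.6 256.5]]
[517. -88.  47.] [[342.  271.1]] [[359.  253.9]]
[[314. 278.]
 [314. 295.]
 [314. 320.]]
[531. -70.  18.]
[521. -70.  40.]
[512. -70.  60.]
```

```bash
python3 - <<'E'
from h import *
b=cam("side")
for z in(250,231,212,193): print(z,proj([(282,-557,z)],b).round(1))
for z in(180,160,142.5,123.5): print(z,proj([(480,-72,z)],b).round(1),proj([(480,-72,z)],cam("scene")).round(1))
i=cv2.imread("pics/side0.png")[40:120,480:570];j=cv2.imread("pics/side1.png")[140:220,350:440]
cv2.imwrite("pics/t.png",np.hstack([cv2.resize(i,(400,356)),cv2.resize(j,(400,356))]))
E
```

```text
250 [[516.2  90.7]]
231 [[514.1  99. ]]
212 [[512.  107.1]]
193 [[509.9 115.1]]
180 [[383.9 198.4]] [[352.  218.7]]
160 [[382.7 208.9]] [[351.6 229.8]]
142.5 [[381.7 217.8]] [[351.3 239.1]]
123.5 [[380.6 227.3]] [[351. 249.]]
```

View pics/t.png

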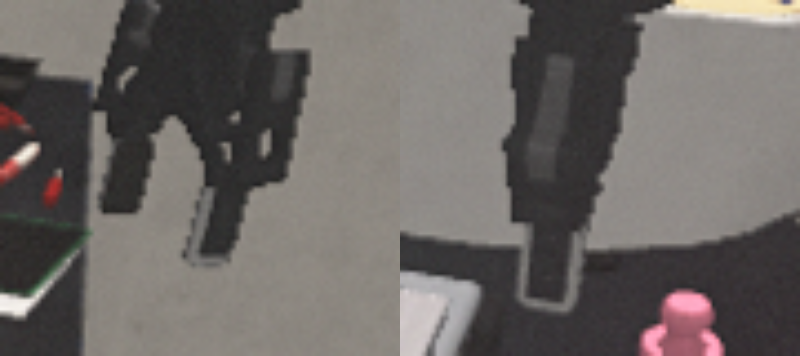

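```bash
python3 -m inch '[[0,-2,0,0,0,0,0],[0,-4,0,0,0,0,0],[0,-4,0,0,0,0,0],[0,-4,1.2,0,0,0,0],[0,-4,2.2,0,0,0,0],[0,-4,2.2,0,0,0,0]]'; python3 - <<'E'
from h import *
f=lambda im:np.uint8(255*np.clip(im/255.,0,.35)**.6/.35**.6)
a=arm.get_image("side")[190:290,300:420,::-1];b=arm.get_image("scene")[220:310,290:410,::-1]
cv2.imwrite("pics/s7.png",np.vstack([cv2.resize(f(x),(720,300),interpolation=cv2.INTER_CUBIC) for x in(a,b)]))
for z in(0,20,37): print([proj([(483.3,-72,z)],cam(n)).round() for n in("side","scene")])
E
```

```text
clock: 5.7
position: [482.0, -72.3, 14.2]
ee_rot: [0.707, 0.008, -0.01, -0.707]
contact_force: [-0.9, -1.0, 0.1]
gripper_width: -0.1
[array([[372., 283.]]), array([[348., 306.]])]
[array([[373., 274.]]), array([[348., 297.]])]
[array([[374., 267.]]), array([[348., 289.]])]
```

View pics/s7.png

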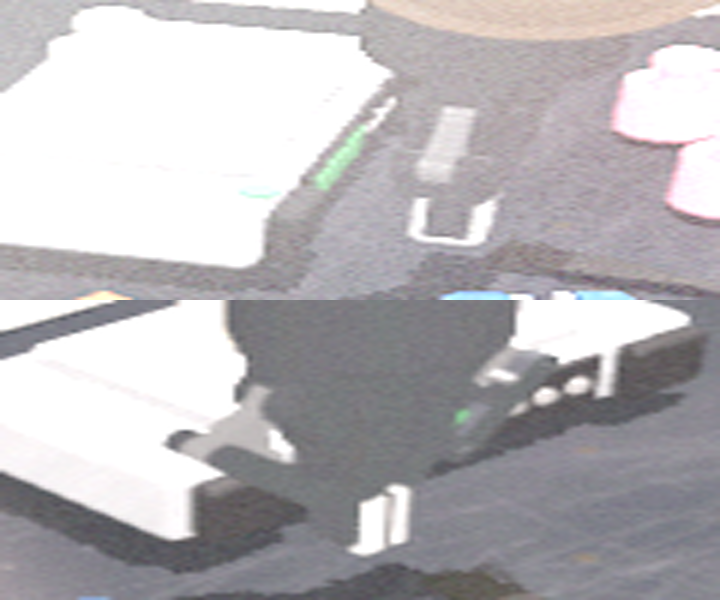

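```bash
python3 -m inch '[[0,0.5,0.5,0,0,0,0],[0,1,0.8,0,0,0,0],[0,1.7,0.8,0,0,0,0],[0,1.9,0.8,0,0,0,0],[0,2.1,0.8,0,0,0,0],[0,2.3,0.8,0,0,0,0]]'; python3 -m inch '[[0,0.1,0,0,0,0,0],[0,0.2,0,0,0,0,0],[0,0.3,0,0,0,0,0]]';python3 -m inch '[[0,0.1,0,0,0,0,0],[0,0.2,0,0,0,0,0],[0,0.3,0,0,0,0,0]]'
```

```text
clock: 6.3
position: [506.5, -71.5, 7.5]
ee_rot: [-0.707, -0.009, 0.009, 0.707]
contact_force: [0.1, 0.1, -0.9]
gripper_width: 0.1
clock: 6.55
position: [509.1, -71.4, 7.6]
ee_rot: [-0.707, -0.009, 0.009, 0.707]
contact_force: [0.6, -0.1, -0.0]
gripper_width: 0.0
clock: 6.8
position: [512.2, -71.4, 7.6]
ee_rot: [0.707, 0.009, -0.009, -0.707]
contact_force: [0.4, 0.7, -0.1]
gripper_width: 0.0
```

```bash
python3 -m inch '[[0,0.1,0,0,0,0,0],[0,0.2,0,0,0,0,0],[0,0.3,0,0,0,0,0]]'; python3 -m inch '[[0,0.1,0,0,0,0,0],[0,0.2,0,0,0,0,0],[0,0.3,0,0,0,0,0]]'
```

```text
clock: 7.05
position: [513.9, -71.4, 7.2]
ee_rot: [0.707, 0.008, -0.01, -0.707]
contact_force: [-2.9, 0.8, 1.9]
gripper_width: 0.1
clock: 7.3
position: [513.8, -71.7, 6.6]
ee_rot: [0.707, 0.006, -0.012, -0.707]
contact_force: [-8.1, 1.6, 2.7]
gripper_width: -0.2
```

```bash
python3 -m inch '[[0,0.1,0,0,0,0,0],[0,0.2,0,0,0,0,0],[0,0.3,0,0,0,0,0]]'; python3 -m inch '[[0,0.1,0,0,0,0,0],[0,0.2,0,0,0,0,0],[0,0.3,0,0,0,0,0]]'
```

```text
clock: 7.55
position: [516.6, -71.4, 6.4]
ee_rot: [0.707, 0.005, -0.012, -0.707]
contact_force: [-8.0, 2.8, 2.8]
gripper_width: 0.3
clock: 7.8
position: [519.6, -71.3, 6.4]
ee_rot: [0.707, 0.005, -0.012, -0.707]
contact_force: [-7.6, 2.8, 3.1]
gripper_width: -0.0
```

```bash
python3 -m inch '[[0,0.1,0,0,0,0,0],[0,0.2,0,0,0,0,0],[0,0.3,0,0,0,0,0],[0,0.4,0,0,0,0,0],[0,0.5,0,0,0,0,0],[0,0.6,0,0,0,0,0]]'; python3 -m inch '[[0,-1.5,0,0,0,0,0],[0,-3.5,0,0,0,0,0],[0,-3.5,0,-4,0,0,0],[0,-3.5,0,-8,0,0,0],[0,-3.5,0,-12,0,0,0],[0,-3.5,0,-16,0,0,0],[0,-3.5,0,-18.4,0,0,0],[0,-3.5,0,-18.4,0,0,0],[0,-3.5,0,-18.4,0,0,0]]'; python3 - <<'E'
from h import *
im=arm.get_image("side");cv2.imwrite("pics/s8.png",im[:,:,::-1])
im=arm.get_image("wrist");cv2.imwrite("pics/w8.png",im[:,:,::-1])
E
```

```text
clock: 8.3
position: [525.7, -71.0, 6.4]
ee_rot: [0.707, 0.005, -0.012, -0.707]
contact_force: [-8.2, 2.0, 2.3]
gripper_width: 0.0
clock: 9.05
position: [500.4, -257.3, 7.4]
ee_rot: [0.707, 0.009, -0.008, -0.707]
contact_force: [-0.5, 0.7, -0.3]
gripper_width: -0.0
```

View pics/s8.png

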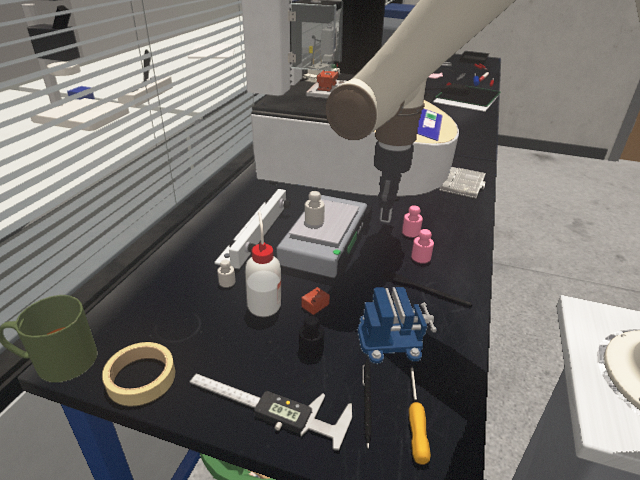

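View pics/w8.png

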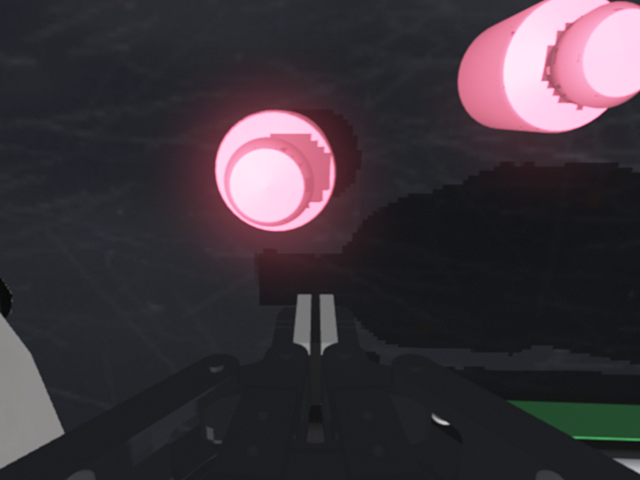

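```bash
python3 -m inch '[[0,0.3,0,0,0,0,0],[0,0.6,0,0,0,0,0],[0,0.9,0,0,0,0,0],[0,1.1,0,0,0,0,0],[0,1.3,0,0,0,0,0],[0,1.5,0,0,0,0,0]]'; python3 -m inch '[[0,0.15,0,0,0,0,0],[0,0.3,0,0,0,0,0],[0,0.45,0,0,0,0,0],[0,0.6,0,0,0,0,0]]'; python3 -m inch '[[0,0.15,0,0,0,0,0],[0,0.3,0,0,0,0,0],[0,0.45,0,0,0,0,0],[0,0.6,0,0,0,0,0]]'
```

```text
clock: 9.65
position: [515.4, -255.0, 7.5]
ee_rot: [0.707, 0.01, -0.009, -0.707]
contact_force: [-0.5, 1.8, 0.1]
gripper_width: 0.5
clock: 9.98
position: [521.1, -255.2, 7.5]
ee_rot: [-0.707, -0.009, 0.009, 0.707]
contact_force: [1.0, -0.7, -0.3]
gripper_width: -0.3
clock: 10.32
position: [523.0, -254.8, 6.7]
ee_rot: [-0.706, -0.006, 0.012, 0.708]
contact_force: [-7.9, -0.9, 3.8]
gripper_width: 0.2
```

```bash
python3 -m inch '[[0,0.15,0,0,0,0,0],[0,0.3,0,0,0,0,0],[0,0.45,0,0,0,0,0],[0,0.6,0,0,0,0,0],[0,0.75,0,0,0,0,0],[0,0.9,0,0,0,0,0],[0,1.05,0,0,0,0,0],[0,1.2,0,0,0,0,0],[0,1.35,0,0,0,0,0],[0,1.5,0,0,0,0,0],[0,1.65,0,0,0,0,0],[0,1.8,0,0,0,0,0]]'
```

```text
clock: 11.32
position: [540.6, -254.9, 6.5]
ee_rot: [-0.707, -0.006, 0.012, 0.708]
contact_force: [-7.5, -1.6, 1.4]
gripper_width: -0.0
```

```bash
python3 -m inch '[[0,-2,0,0,0,0,0],[0,-4,0,0,0,0,0],[0,-4,0,4,0,0,0],[0,-4,0,8,0,0,0],[0,-4,0,12,0,0,0],[0,-4,0,16,0,0,0],[0,-4,0,18.2,0,0,0],[0,-4,0,18.2,0,0,0],[0,-4,0,18.2,0,0,0],[0,-3.6,0,18.2,0,0,0],[0,-3.3,0,18.2,0,0,0],[0,-3,0,18.2,0,0,0]]'; python3 - <<'E'
from h import *
im=arm.get_image("wrist");cv2.imwrite("pics/w9.png",im[:,:,::-1])
E
```

```text
clock: 12.32
position: [510.9, -74.4, 7.5]
ee_rot: [-0.707, -0.009, 0.008, 0.707]
contact_force: [-0.5, 0.1, -0.1]
gripper_width: -0.1
```

View pics/w9.png

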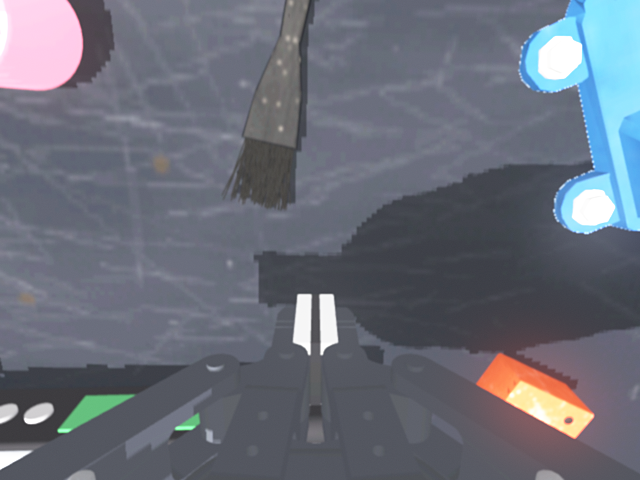

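```bash
python3 -m inch '[[0,0.4,0,0.2,0,0,0],[0,0.7,0,0.3,0,0,0],[0,0.9,0,0.3,0,0,0],[0,1.1,0,0.3,0,0,0],[0,1.3,0,0.3,0,0,0]]'; python3 -m inch '[[0,0.15,0,0,0,0,0],[0,0.3,0,0,0,0,0],[0,0.45,0,0,0,0,0],[0,0.6,0,0,0,0,0]]'; python3 -m inch '[[0,0.15,0,0,0,0,0],[0,0.3,0,0,0,0,0],[0,0.45,0,0,0,0,0],[0,0.6,0,0,0,0,0],[0,0.75,0,0,0,0,0],[0,0.9,0,0,0,0,0],[0,1.05,0,0,0,0,0],[0,1.2,0,0,0,0,0],[0,1.35,0,0,0,0,0],[0,1.5,0,0,0,0,0],[0,1.65,0,0,0,0,0],[0,1.8,0,0,0,0,0],[0,1.95,0,0,0,0,0]]'
```

```text
clock: 12.78
position: [523.3, -70.1, 7.4]
ee_rot: [0.707, 0.009, -0.009, -0.707]
contact_force: [0.0, 0.3, -0.4]
gripper_width: 0.3
clock: 13.12
position: [529.2, -69.9, 7.5]
ee_rot: [-0.707, -0.009, 0.009, 0.707]
contact_force: [0.3, 0.2, -0.0]
gripper_width: 0.3
clock: 14.2
position: [543.9, -69.5, 6.2]
ee_rot: [-0.707, -0.005, 0.012, 0.707]
contact_force: [-6.6, 2.0, 2.0]
gripper_width: -0.2
```

```bash
python3 -m inch '[[0,-2,0,0,0,0,0],[0,-4,0,0,0,0,0],[0,-4,0,-4,0,0,0],[0,-4,0,-8,0,0,0],[0,-4,0,-12,0,0,0],[0,-4,0,-16,0,0,0],[0,-4,0,-18.6,0,0,0],[0,-4,0,-18.6,0,0,0],[0,-3.6,0,-18.6,0,0,0],[0,-3.2,0,-18.6,0,0,0]]'; python3 - <<'E'
from h import *
for n,(x0,y0) in dict(scene=(215,170),side=(205,170)).items():
    im=arm.get_image(n)
    cv2.imwrite(f"pics/{n}_c10.png",cv2.resize(im[y0:y0+130,x0:x0+200,::-1],None,fx=4,fy=4,interpolation=cv2.INTER_CUBIC))
E
```

```text
clock: 15.03
position: [521.8, -256.2, 7.4]
ee_rot: [0.707, 0.009, -0.009, -0.707]
contact_force: [-0.2, -0.4, -0.5]
gripper_width: 0.2
```

View pics/scene_c10.png

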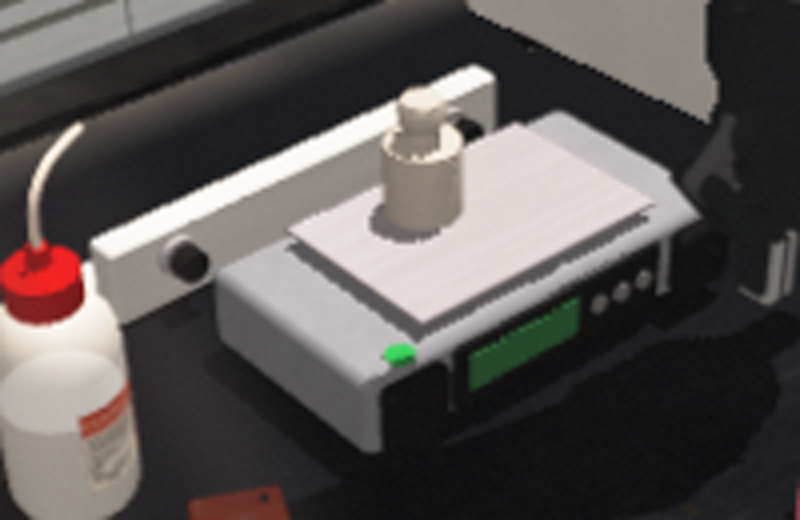

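View pics/side_c10.png

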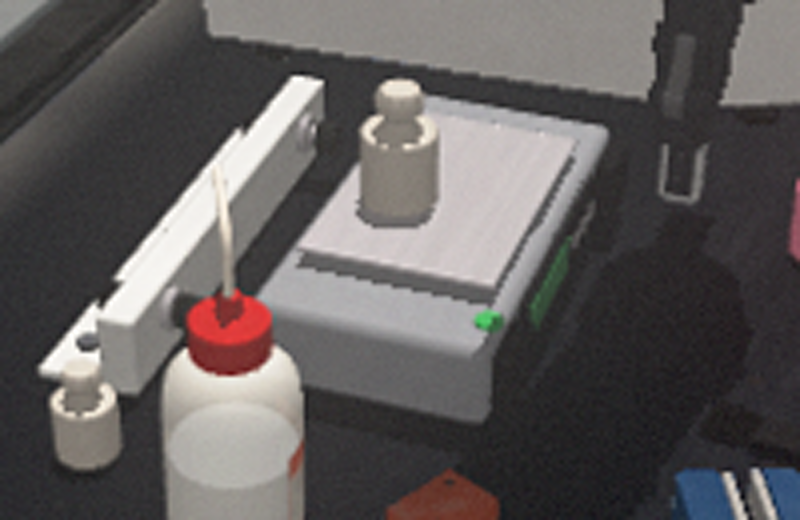

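```bash
cat > rel.py <<'E'
from fit import *
S=lambda u,v:(215+u/4,170+v/4)
D=lambda u,v:(205+u/4,170+v/4)
d=np.array([744.15,-152.55,.0225])
def go(s,e):
    Q=[(50,75,60),(-50,75,60),(-50,-75,60),(50,-75,60)]
    o=[("scene",Q[i],S(*v)) for i,v in s.items()]+[("side",Q[i],D(*v)) for i,v in e.items()]
    q,r=fit(o,[620,-160,0]);print('scale',q.round(3),r.tolist())
    pts=T(q,[(60,115,28),(60,-115,28),(-72,92,29),(-72,-92,29)]);print(pts.round(1))
    c,s=np.cos(d[2]),np.sin(d[2]);M=np.array([[c,-s],[s,c]])
    print('in dock RL,RR,..',((pts[:,:2]-d[:2])@M).round(1).tolist(),'ctr',((q[:2]-d[:2])@M).round(1),'yaw',q[2]-d[2])
E
python3 - <<'E'
from rel import *
go({0:(288,231),1:(428,325),2:(655,205),3:(518,123)},{0:(300,248),1:(493,288),2:(577,140)})
E
```

```text
scale [ 6.23675e+02 -1.62050e+02  5.00000e-03] [[-0.6, -0.9], [-1.6, -0.8], [0.3, -1.5], [-0.5, -0.8], [0.4, 0.3], [1.8, 0.4], [1.5, 0.2]]
[[ 683.1  -46.8   28. ]
 [ 684.2 -276.8   28. ]
 [ 551.2  -70.4   29. ]
 [ 552.1 -254.4   29. ]]
in dock RL,RR,.. [[-58.6, 107.1], [-62.7, -122.8], [-191.0, 86.5], [-194.3, -97.5]] ctr [-120.7   -6.8] yaw -0.017844843824804862
```

```bash
python3 -m inch '[[0,0.4,0,0.1,0,0,0],[0,0.8,0,0.1,0,0,0],[0,1.1,0,0.1,0,0,0],[0,1.4,0,0.1,0,0,0],[0,1.6,0,0.1,0,0,0],[0,1.8,0,0.1,0,0,0],[0,2,0,0.1,0,0,0]]'; python3 -m inch '[[0,0.15,0,0,0,0,0],[0,0.3,0,0,0,0,0],[0,0.45,0,0,0,0,0],[0,0.6,0,0,0,0,0]]'; python3 -m inch '[[0,0.15,0,0,0,0,0],[0,0.3,0,0,0,0,0],[0,0.45,0,0,0,0,0],[0,0.6,0,0,0,0,0],[0,0.75,0,0,0,0,0],[0,0.9,0,0,0,0,0],[0,1.05,0,0,0,0,0],[0,1.2,0,0,0,0,0]]'
```

```text
clock: 15.72
position: [541.6, -254.6, 7.5]
ee_rot: [-0.707, -0.009, 0.009, 0.707]
contact_force: [-0.3, 0.2, 0.5]
gripper_width: -0.0
clock: 16.05
position: [544.7, -254.4, 7.0]
ee_rot: [-0.707, -0.007, 0.011, 0.707]
contact_force: [-7.7, -1.7, 3.4]
gripper_width: -0.2
clock: 16.72
position: [555.1, -254.6, 6.6]
ee_rot: [-0.707, -0.006, 0.012, 0.708]
contact_force: [-8.3, -2.7, 2.0]
gripper_width: 0.4
```

```bash
python3 -m inch '[[0,0.1,0,0,0,0,0],[0,0.2,0,0,0,0,0],[0,0.3,0,0,0,0,0],[0,0.4,0,0,0,0,0],[0,0.5,0,0,0,0,0],[0,0.55,0,0,0,0,0]]';python3 -m inch '[[0,-2,0,0,0,0,0],[0,-3,0,0,0,0,0],[0,-3,0,0,0,0,0]]'; python3 - <<'E'
from h import *
for n,(x0,y0) in dict(scene=(215,170),side=(205,170)).items():
    im=arm.get_image(n)
    cv2.imwrite(f"pics/{n}_c11.png",cv2.resize(im[y0:y0+130,x0:x0+200,::-1],None,fx=4,fy=4,interpolation=cv2.INTER_CUBIC))
E
```

```text
clock: 17.22
position: [560.7, -254.5, 6.6]
ee_rot: [-0.707, -0.006, 0.012, 0.707]
contact_force: [-7.3, -3.6, 1.7]
gripper_width: -0.3
clock: 17.47
position: [532.9, -254.8, 7.4]
ee_rot: [-0.707, -0.008, 0.009, 0.707]
contact_force: [-0.3, -1.3, -0.6]
gripper_width: -0.4
```

View pics/scene_c11.png

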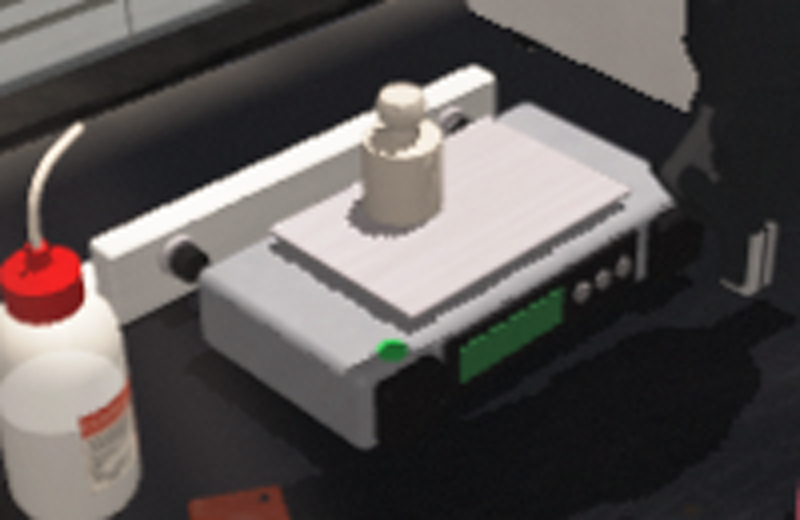

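View pics/side_c11.png

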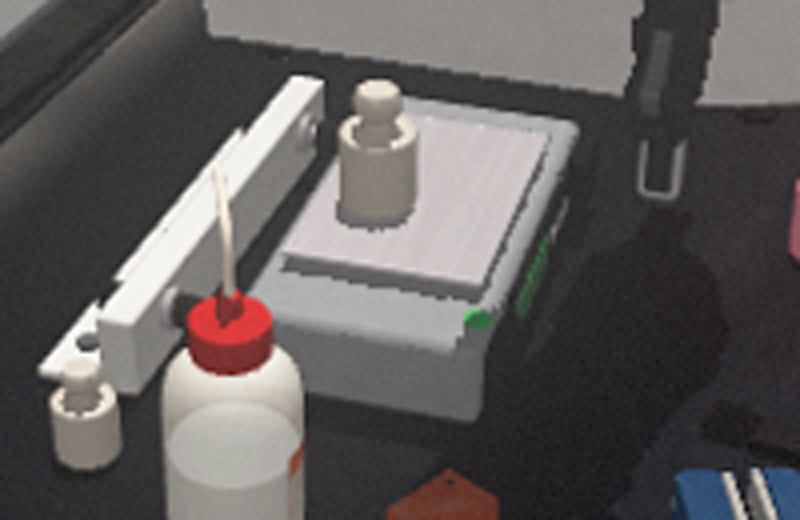

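```bash
python3 - <<'E'
from rel import *
go({0:(272,231),1:(411,318),2:(630,190),3:(494,117)},{0:(281,253),1:(482,286),2:(549,132)})
E
```

```text
scale [ 6.34720e+02 -1.58538e+02  5.60000e-02] [[-1.3, -1.3], [-0.3, -0.7], [0.7, -0.7], [-1.5, -1.1], [0.5, -0.1], [0.7, 0.4], [1.6, 1.2]]
[[ 688.2  -40.4   28. ]
 [ 701.1 -270.    28. ]
 [ 557.7  -70.7   29. ]
 [ 568.  -254.4   29. ]]
in dock RL,RR,.. [[-53.4, 113.4], [-45.7, -116.4], [-184.6, 86.0], [-178.4, -97.9]] ctr [-109.5   -3.5] yaw 0.033683553408718855
```

```bash
python3 -m inch '[[0,0,0,4,0,0,0],[0,-0.5,0,8,0,0,0],[0,-0.5,0,12,0,0,0],[0,-0.5,0,16,0,0,0],[0,-0.5,0,18.4,0,0,0],[0,-0.5,0,18.4,0,0,0],[0,0,0,18.4,0,0,0],[0,0.5,0,18.4,0,0,0],[0,0.9,0,18.4,0,0,0],[0,1.2,0,18.4,0,0,0],[0,1.5,0,18.4,0,0,0]]'; python3 -m inch '[[0,0.15,0,0,0,0,0],[0,0.3,0,0,0,0,0],[0,0.45,0,0,0,0,0],[0,0.6,0,0,0,0,0]]'
```

```text
clock: 18.48
position: [545.7, -71.5, 7.3]
ee_rot: [-0.707, -0.009, 0.009, 0.707]
contact_force: [1.0, -0.3, 0.5]
gripper_width: -0.2
clock: 18.82
position: [549.4, -70.8, 7.1]
ee_rot: [0.707, 0.008, -0.01, -0.707]
contact_force: [-3.5, 0.5, 2.3]
gripper_width: -0.1
```

```bash
python3 -m inch '[[0,0.15,0,0,0,0,0],[0,0.3,0,0,0,0,0],[0,0.45,0,0,0,0,0],[0,0.6,0,0,0,0,0],[0,0.75,0,0,0,0,0],[0,0.9,0,0,0,0,0],[0,1.05,0,0,0,0,0],[0,1.2,0,0,0,0,0]]'; python3 -m inch '[[0,0.1,0,0,0,0,0],[0,0.2,0,0,0,0,0],[0,0.3,0,0,0,0,0],[0,0.4,0,0,0,0,0]]'
```

```text
clock: 19.48
position: [558.5, -70.0, 6.3]
ee_rot: [-0.707, -0.005, 0.012, 0.707]
contact_force: [-6.9, 3.5, 1.8]
gripper_width: 0.1
clock: 19.82
position: [562.4, -69.9, 6.2]
ee_rot: [-0.707, -0.005, 0.012, 0.707]
contact_force: [-7.2, 2.7, 2.0]
gripper_width: -0.3
```

```bash
for i in 1; do :; done; python3 -m inch '[[0,0.1,0,0,0,0,0],[0,0.2,0,0,0,0,0],[0,0.3,0,0,0,0,0]]'; python3 -m inch '[[0,0.1,0,0,0,0,0],[0,0.2,0,0,0,0,0],[0,0.3,0,0,0,0,0]]'
```

```text
clock: 20.07
position: [565.4, -69.7, 6.2]
ee_rot: [-0.707, -0.005, 0.012, 0.707]
contact_force: [-7.3, 2.5, 2.0]
gripper_width: 0.1
clock: 20.32
position: [568.4, -69.7, 6.2]
ee_rot: [-0.707, -0.005, 0.012, 0.707]
contact_force: [-7.7, 2.3, 1.7]
gripper_width: -0.1
```

```bash
python3 -m inch '[[0,0.1,0,0,0,0,0],[0,0.2,0,0,0,0,0],[0,0.3,0,0,0,0,0]]'
```

```text
clock: 20.57
position: [571.4, -69.6, 6.2]
ee_rot: [-0.707, -0.005, 0.012, 0.707]
contact_force: [-6.4, 2.7, 2.2]
gripper_width: 0.2
```

```bash
python3 -m inch '[[0,0.1,0,0,0,0,0],[0,0.2,0,0,0,0,0]]'
```

```text
clock: 20.73
position: [572.5, -69.7, 6.1]
ee_rot: [-0.707, -0.004, 0.013, 0.707]
contact_force: [-9.8, 2.3, 4.8]
gripper_width: -0.1
```

```bash
python3 -m inch '[[0,0.1,0,0,0,0,0],[0,0.1,0,0,0,0,0]]'; python3 -m inch '[[0,0.05,0,0,0,0,0],[0,0.1,0,0,0,0,0]]'
```

```text
clock: 20.9
position: [572.4, -69.9, 5.9]
ee_rot: [0.707, 0.004, -0.014, -0.707]
contact_force: [-10.6, 2.3, 3.8]
gripper_width: 0.2
clock: 21.07
position: [572.4, -69.9, 5.9]
ee_rot: [0.707, 0.003, -0.014, -0.707]
contact_force: [-12.5, 2.3, 6.2]
gripper_width: 0.1
```

```bash
python3 -m inch '[[0,0.05,0,0,0,0,0],[0,0.1,0,0,0,0,0],[0,0.15,0,0,0,0,0],[0,0.15,0,0,0,0,0]]'; python3 -m inch '[[0,0,0,0,0,0,0],[0,0,0,0,0,0,0],[0,0,0,0,0,0,0]]'
```

```text
clock: 21.4
position: [572.3, -70.2, 5.6]
ee_rot: [0.707, 0.001, -0.015, -0.707]
contact_force: [-15.3, 1.9, 7.5]
gripper_width: -0.3
clock: 21.65
position: [572.3, -70.2, 5.6]
ee_rot: [0.707, 0.002, -0.015, -0.707]
contact_force: [-14.0, 2.4, 7.5]
gripper_width: -0.0
```

```bash
python3 -m inch '[[0,0,0,0,0,0,0],[0,0,0,0,0,0,0],[0,0,0,0,0,0,0],[0,-1,0,0,0,0,0],[0,-3.5,0,0,0,0,0],[0,-3.5,0,0,0,0,0],[0,-3.5,0,-4,0,0,0],[0,-3.5,0,-8,0,0,0],[0,-3.5,0,-12,0,0,0],[0,-3.5,0,-16,0,0,0],[0,-3.5,0,-18.5,0,0,0],[0,-3.5,0,-18.5,0,0,0],[0,-3.5,0,-18.5,0,0,0]]'; python3 - <<'E'
from h import *
for n,(x0,y0) in dict(scene=(215,170),side=(205,170)).items():
    im=arm.get_image(n)
    cv2.imwrite(f"pics/{n}_c12.png",cv2.resize(im[y0:y0+130,x0:x0+200,::-1],None,fx=4,fy=4,interpolation=cv2.INTER_CUBIC))
E
```

```text
clock: 22.73
position: [551.5, -256.9, 7.3]
ee_rot: [0.707, 0.008, -0.008, -0.707]
contact_force: [-0.2, 0.3, -0.1]
gripper_width: 0.0
```

View pics/scene_c12.png

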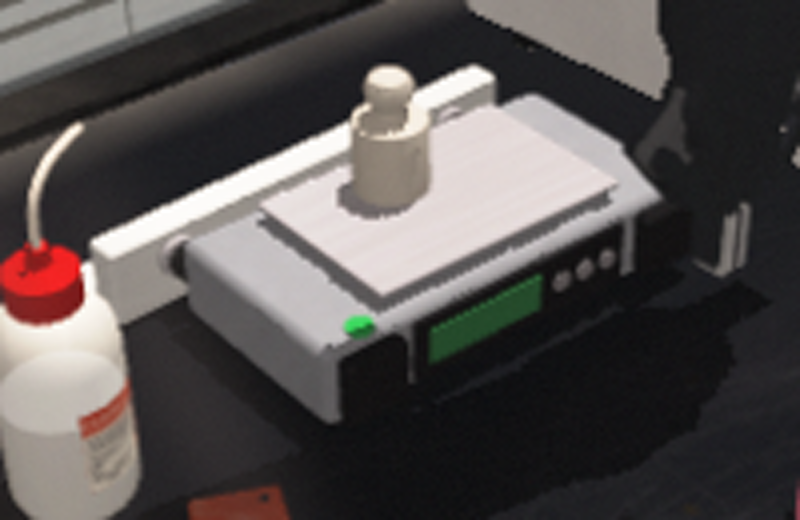

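View pics/side_c12.png

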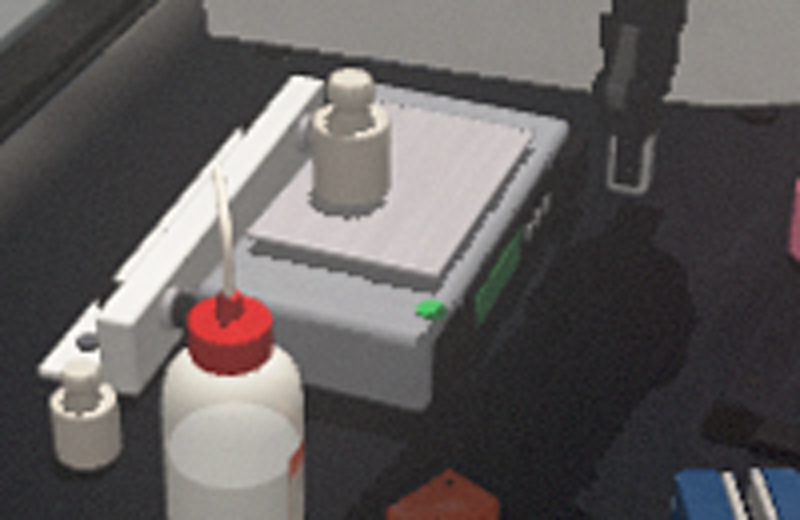

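Left corner now sits at its stop in both views and the weight is upright. Next, the right corner.

```bash
python3 - <<'E'
from rel import *
go({0:(262,208),1:(382,298),2:(617,184),3:(490,103)},{0:(248,237),1:(440,275),2:(532,131)})
E
python3 -m inch '[[0,0.2,0,0.2,0,0,0],[0,0.4,0,0.2,0,0,0],[0,0.5,0,0.2,0,0,0]]'; python3 -m inch '[[0,0.15,0,0,0,0,0],[0,0.3,0,0,0,0,0],[0,0.45,0,0,0,0,0]]'
```

```text
scale [ 6.49840e+02 -1.62452e+02 -1.80000e-02] [[-2.0, -1.5], [-0.4, -0.8], [0.6, -1.2], [-0.8, -0.6], [0.4, -0.1], [0.8, 1.0], [1.7, 0.6]]
[[ 712.   -48.6   28. ]
 [ 707.7 -278.5   28. ]
 [ 579.6  -69.1   29. ]
 [ 576.2 -253.1   29. ]]
in dock RL,RR,.. [[-29.9, 104.7], [-39.3, -125.1], [-162.7, 87.1], [-170.2, -96.8]] ctr [-94.5  -7.8] yaw -0.04095701692471676
clock: 23.08
position: [557.2, -252.1, 7.7]
ee_rot: [0.707, 0.01, -0.01, -0.707]
contact_force: [-0.0, 0.4, 1.1]
gripper_width: -0.0
clock: 23.33
position: [561.2, -252.8, 7.6]
ee_rot: [0.707, 0.009, -0.009, -0.707]
contact_force: [0.8, 0.2, -0.8]
gripper_width: -0.1
```

```bash
python3 -m inch '[[0,0.1,0,0,0,0,0],[0,0.2,0,0,0,0,0],[0,0.3,0,0,0,0,0],[0,0.4,0,0,0,0,0],[0,0.5,0,0,0,0,0]]'; python3 -m inch '[[0,0.1,0,0,0,0,0],[0,0.2,0,0,0,0,0],[0,0.3,0,0,0,0,0]]'; python3 -m inch '[[0,0.1,0,0,0,0,0],[0,0.2,0,0,0,0,0],[0,0.3,0,0,0,0,0]]'
```

```text
clock: 23.75
position: [566.0, -253.1, 7.5]
ee_rot: [0.707, 0.009, -0.009, -0.707]
contact_force: [-0.8, 0.8, 0.3]
gripper_width: 0.3
clock: 24.0
position: [568.0, -252.9, 7.3]
ee_rot: [-0.707, -0.008, 0.01, 0.707]
contact_force: [-2.7, -0.9, 1.1]
gripper_width: 0.1
clock: 24.25
position: [568.2, -252.8, 6.8]
ee_rot: [-0.707, -0.006, 0.012, 0.708]
contact_force: [-7.6, -1.5, 2.7]
gripper_width: -0.1
```

```bash
python3 -m inch '[[0,0.1,0,0,0,0,0],[0,0.2,0,0,0,0,0],[0,0.3,0,0,0,0,0]]'; python3 -m inch '[[0,0.1,0,0,0,0,0],[0,0.2,0,0,0,0,0]]'
```

```text
clock: 24.5
position: [570.7, -253.1, 6.7]
ee_rot: [-0.707, -0.006, 0.012, 0.707]
contact_force: [-7.9, -3.3, 2.7]
gripper_width: -0.2
clock: 24.67
position: [572.7, -253.2, 6.6]
ee_rot: [-0.707, -0.006, 0.012, 0.707]
contact_force: [-6.6, -2.6, 3.9]
gripper_width: -0.1
```

```bash
python3 -m inch '[[0,0.1,0,0,0,0,0],[0,0.2,0,0,0,0,0]]'; python3 -m inch '[[0,0.1,0,0,0,0,0],[0,0.2,0,0,0,0,0]]'
```

```text
clock: 24.83
position: [574.6, -253.1, 6.5]
ee_rot: [-0.707, -0.006, 0.012, 0.707]
contact_force: [-9.8, -2.6, 3.4]
gripper_width: -0.1
clock: 25.0
position: [574.4, -252.9, 6.3]
ee_rot: [-0.706, -0.004, 0.013, 0.708]
contact_force: [-12.5, -2.6, 5.2]
gripper_width: 0.1
```

```bash
python3 -m inch '[[0,0.1,0,0,0,0,0],[0,0.2,0,0,0,0,0]]'
```

```text
clock: 25.17
position: [574.3, -252.7, 6.0]
ee_rot: [-0.706, -0.002, 0.015, 0.708]
contact_force: [-16.7, -2.6, 7.1]
gripper_width: -0.0
```

```bash
python3 -m inch '[[0,0,0,0,0,0,0],[0,0,0,0,0,0,0],[0,0,0,0,0,0,0],[0,0,0,0,0,0,0],[0,0,0,0,0,0,0],[0,0,0,0,0,0,0]]'; python3 -m inch '[[0,-1,0,0,0,0,0],[0,-3,0,0,0,0,0],[0,-4,0,-2,0,0,0],[0,-4,0,-2,0,0,0],[0,-4,0,-2,0,0,0]]'; python3 - <<'E'
from h import *
for n,(x0,y0) in dict(scene=(215,170),side=(205,170)).items():
    im=arm.get_image(n)
    cv2.imwrite(f"pics/{n}_c13.png",cv2.resize(im[y0:y0+130,x0:x0+200,::-1],None,fx=4,fy=4,interpolation=cv2.INTER_CUBIC))
E
```

```text
clock: 25.67
position: [574.3, -252.7, 5.9]
ee_rot: [-0.706, -0.002, 0.015, 0.708]
contact_force: [-13.5, -2.2, 6.2]
gripper_width: -0.1
clock: 26.08
position: [544.1, -274.4, 7.9]
ee_rot: [0.707, 0.01, -0.008, -0.707]
contact_force: [0.6, -0.6, -0.3]
gripper_width: -0.0
```

View pics/scene_c13.png

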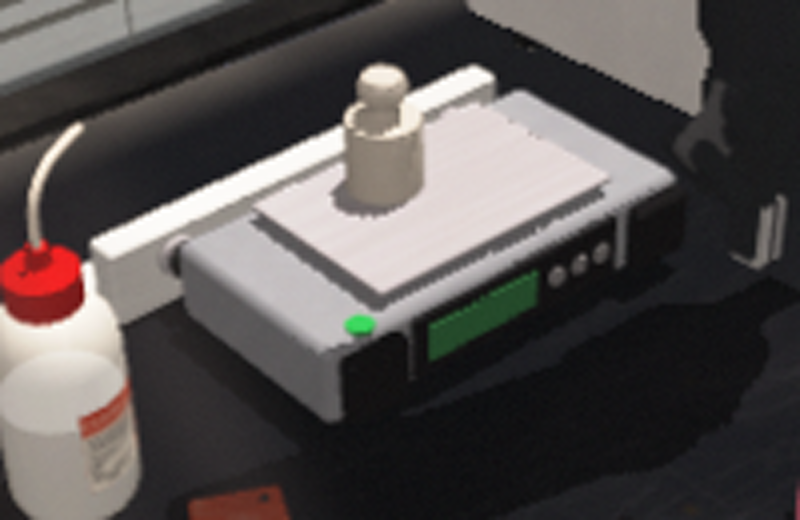

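View pics/side_c13.png

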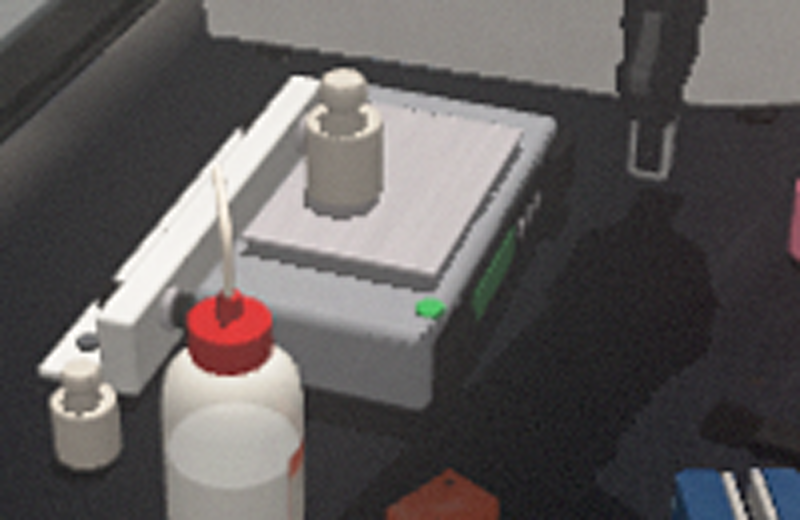

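```bash
python3 - <<'E'
from rel import *
go({0:(255,208),1:(382,297),2:(608,178),3:(483,103)},{0:(243,238),1:(436,275),2:(522,127)})
# weight base centre vs pan
print(ray(S(380,197),60,C['scene'])[:2], ray(D(343,205),60,C['side'])[:2])
E
```

```text
scale [ 6.53393e+02 -1.61777e+02  8.00000e-03] [[-1.6, -1.5], [-0.6, -1.1], [1.1, -1.0], [-1.5, -1.3], [0.5, -0.0], [1.1, 0.6], [1.8, 1.0]]
[[ 712.5  -46.3   28. ]
 [ 714.3 -276.3   28. ]
 [ 580.7  -70.3   29. ]
 [ 582.1 -254.3   29. ]]
in dock RL,RR,.. [[-29.2, 106.9], [-32.7, -123.1], [-161.6, 85.9], [-164.3, -98.1]] ctr [-90.9  -7.2] yaw -0.014972317840066036
[ 663.99105313 -137.43763903] [ 669.51803274 -131.56885499]
```

```bash
python3 -m inch '[[0,-1,-3,0,0,0,0],[0,-1,-7,0,0,0,0],[0,-1,-11,0,0,0,0],[0,-1,-13,0,0,0,0],[0,-1,-13,0,0,0,0],[0,-1,-13,0,0,0,0],[0,-1,-13,0,0,0,0],[0,-1,-13,0,0,0,0]]'; python3 - <<'E'
from h import *
a=cv2.imread("pics/side0.png").astype(int);im=arm.get_image("side")[:,:,::-1]
cv2.imwrite("pics/final.png",im)
for n,(x,y,w,h) in dict(bottle=(244,243,40,72),block=(298,286,34,28),w200=(216,254,20,34)).items(): print(n,np.abs(a[y:y+h,x:x+w]-im[y:y+h,x:x+w]).mean().round(1))
arm.job_done()
E
```

```text
clock: 26.85
position: [532.8, -273.2, 135.8]
ee_rot: [-0.707, -0.008, 0.01, 0.707]
contact_force: [0.0, -0.3, 0.6]
gripper_width: 0.2
bottle 10.9
block 20.8
w200 2.6
the job is handed in; nothing more can be done
```

View pics/final.png

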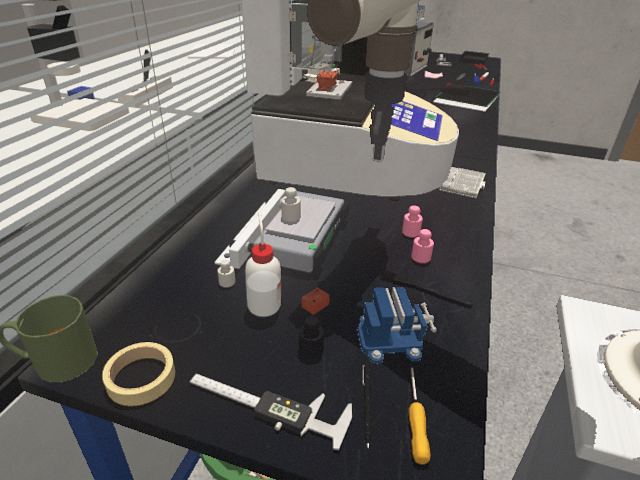

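The scale is docked against both stop screws, and I handed the job in at about 27 s of the 70 s allowed; no verdict is reported.

**What I did:** I nudged the scale forward on alternate bumpers (left, right, left, right) to about 46 mm from the rail on the right and 53 mm on the left. I then pressed the left corner onto its stop at about 14–15 N and the right at about 13.5–17 N, each for about half a second. The highest force read in x at the end of any move was 16.7 N, about 18 N over all three axes. Then I lifted the arm clear.

**Last checks:**

| Check | Measured (camera, good to about 2–3 mm) | Limit |
|---|---|---|
| Rear corners to rail origin | −29 mm (left) and −33 mm (right) | above −41 mm |
| Sideways from rail middle | −7 mm | within 25 mm |
| Angle from square | about 0.015 rad | 0.09 rad |
| Large weight from pan centre | about 30 mm, upright | 45 mm |

- **Other objects:** the bottle, orange block and small weight look where they were in the final side picture. The before/after pixel difference was small for the small weight (2.6) but larger for the bottle (10.9) and block (20.8). I put that down to the arm's shadow on them, not movement, and did not check further.

**What disagreed:**
- **Fingertip position:** in the pictures the closed fingertips stood about 15–18 mm above the reported TCP, not 19 mm ahead of it. My first approach therefore passed just above the left bumper without moving the scale, and no contact force showed. I backed off, lowered the tool by what the cameras showed, and used that height from then on.
- **Step 1 margin:** for the requirement that both rear corners be above −50 mm before pressing, the right corner had only about 4 mm to spare by camera estimate.

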